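# Bring a scoop of grinding balls over the milling jar

## Task

With the scoop that lies in the shallow tray, scoop up at least three of the white grinding balls and carry them over to the open milling jar on the balance, on the other side of the bottle rack. Finish holding the loaded scoop still in the gripper, the middle of its lip over the middle of the jar's mouth and one to three centimetres above the rim, ready to be tipped in once the balance has been zeroed, so do not tip any in yet and never touch the jar or the balance. Spill nothing: every ball must end in the scoop or in the tray, and the bottles and the jar's lid are to be left as they stand.

Things in the scene. Friction and masses are not known exactly. Their poses are not given: they have to be found in the camera images.
- scoop: Bare steel scoop, about 130 g, loose, flat in the tray's near half. Origin: centre of the underside of its flat-floored bowl; x from handle to pouring lip, z up. Bowl 80 mm long (x -40 to 40), 72 mm wide outside, sheet 2 mm; open above and at the front (+x), where the floor ends in a straight lip; back wall 50 mm high, sides 50 mm at the back sloping to nothing at the lip.
- scoop_grip (a point): On the axis of the scoop's handle, at (-85, 0, 58) mm in the scoop's frame: a place to pinch it from above. The handle is a bar 18 mm wide with flat upright sides, 16 mm high; it leaves the bowl's back wall at (-40, 0, 46) mm, runs straight back 115 mm rising 15 degrees, and passes over the tray's near wall.
- scoop_lip (a point): Middle of the scoop's pouring lip, at (40, 0, 0) mm in the scoop's frame, on the underside.
- scoop_bowl (a point): Middle of the scoop's bowl, at (0, 0, 16) mm in the scoop's frame; a ball whose centre is within 45 mm of it lies in the scoop.
- tray: Fixed shallow grey plastic tray, 236 x 116 mm outside, walls 3 mm thick and 30 mm high, floor 3 mm thick. Origin: centre of its underside; x along its length, away from the robot, z up. The scoop lies at its near end (-x), handle towards the robot; the balls lie in its far half.
- ball0: One of six alike white ceramic grinding balls, 25 mm across, 30 g, smooth, rolling freely on the tray's floor (friction of ball, tray and scoop on one another about 0.25). Origin: its centre.
- ball1: One of six alike white ceramic grinding balls, 25 mm across, 30 g, smooth, rolling freely on the tray's floor (friction of ball, tray and scoop on one another about 0.25). Origin: its centre.
- ball2: One of six alike white ceramic grinding balls, 25 mm across, 30 g, smooth, rolling freely on the tray's floor (friction of ball, tray and scoop on one another about 0.25). Origin: its centre.
- ball3: One of six alike white ceramic grinding balls, 25 mm across, 30 g, smooth, rolling freely on the tray's floor (friction of ball, tray and scoop on one another about 0.25). Origin: its centre.
- ball4: One of six alike white ceramic grinding balls, 25 mm across, 30 g, smooth, rolling freely on the tray's floor (friction of ball, tray and scoop on one another about 0.25). Origin: its centre.
- ball5: One of six alike white ceramic grinding balls, 25 mm across, 30 g, smooth, rolling freely on the tray's floor (friction of ball, tray and scoop on one another about 0.25). Origin: its centre.
- balance: Fixed top-loading balance on the other side of the bottle rack from the tray (tray and balance may swap sides). Origin: under the centre of its round weighing pan, at bench height; the case reaches 215 mm towards the robot (-x), 105 mm away from it and 100 mm to each side, under 56 mm high; the pan is 160 mm across, its top 68 mm high.
- jar: Round open steel milling jar, 100 mm across outside, 88 mm inside, 80 mm high, 0.75 kg, loose, standing upright and empty on the balance's pan. Origin: centre of its underside, z up.
- jar_mouth (a point): Centre of the jar's mouth, level with its rim (80 mm above the jar's underside, about 148 mm above the bench).
- rack: Fixed white bottle rack between tray and balance, 300 mm long (x, away from the robot), 86 mm wide, 55 mm high, with three bottles standing in a row in it. Origin: centre of its underside.
- bottle0: Capped bottle, 68 mm across, 175 mm high, loose in the rack, its top about 179 mm above the bench. Origin: centre of its underside.
- bottle1: Capped bottle, 68 mm across, 165 mm high, loose in the rack, its top about 169 mm above the bench. Origin: centre of its underside.
- bottle2: Capped bottle, 68 mm across, 180 mm high, loose in the rack, its top about 184 mm above the bench. Origin: centre of its underside.
- jar_lid: The jar's steel lid, 104 mm across and 26 mm high with its knob, lying loose on the bench beyond the rack. Origin: centre of its underside.

How it is judged (in metres and radians):
On the way:
1. the scoop, with at least three balls in it, has been lifted out of the tray (its lip at least 90 mm above the bench) ((distance between each of ball0, ball1, ball2 and scoop_bowl below 0.045 m or distance between each of ball0, ball1, ball3 and scoop_bowl below 0.045 m or distance between each of ball0, ball1, ball4 and scoop_bowl below 0.045 m or distance between each of ball0, ball1, ball5 and scoop_bowl below 0.045 m or distance between each of ball0, ball2, ball3 and scoop_bowl below 0.045 m or distance between each of ball0, ball2, ball4 and scoop_bowl below 0.045 m or distance between each of ball0, ball2, ball5 and scoop_bowl below 0.045 m or distance between each of ball0, ball3, ball4 and scoop_bowl below 0.045 m or distance between each of ball0, ball3, ball5 and scoop_bowl below 0.045 m or distance between each of ball0, ball4, ball5 and scoop_bowl below 0.045 m or distance between each of ball1, ball2, ball3 and scoop_bowl below 0.045 m or distance between each of ball1, ball2, ball4 and scoop_bowl below 0.045 m or distance between each of ball1, ball2, ball5 and scoop_bowl below 0.045 m or distance between each of ball1, ball3, ball4 and scoop_bowl below 0.045 m or distance between each of ball1, ball3, ball5 and scoop_bowl below 0.045 m or distance between each of ball1, ball4, ball5 and scoop_bowl below 0.045 m or distance between each of ball2, ball3, ball4 and scoop_bowl below 0.045 m or distance between each of ball2, ball3, ball5 and scoop_bowl below 0.045 m or distance between each of ball2, ball4, ball5 and scoop_bowl below 0.045 m or distance between each of ball3, ball4, ball5 and scoop_bowl below 0.045 m) and height (world z) of scoop_lip above 0.09 m), for 0.3 s.
At the end, for the whole second after the job is handed in: Fingers hold the scoop still (under 30 mm/s), 3 or more balls in it; its lip's middle is within 20 mm horizontally of the mouth's centre and 4 to 40 mm above the rim; the scoop touches no jar, balance, rack, bottle or tray; every ball is in scoop or tray ((distance between each of ball0, ball1, ball2 and scoop_bowl below 0.045 m or distance between each of ball0, ball1, ball3 and scoop_bowl below 0.045 m or distance between each of ball0, ball1, ball4 and scoop_bowl below 0.045 m or distance between each of ball0, ball1, ball5 and scoop_bowl below 0.045 m or distance between each of ball0, ball2, ball3 and scoop_bowl below 0.045 m or distance between each of ball0, ball2, ball4 and scoop_bowl below 0.045 m or distance between each of ball0, ball2, ball5 and scoop_bowl below 0.045 m or distance between each of ball0, ball3, ball4 and scoop_bowl below 0.045 m or distance between each of ball0, ball3, ball5 and scoop_bowl below 0.045 m or distance between each of ball0, ball4, ball5 and scoop_bowl below 0.045 m or distance between each of ball1, ball2, ball3 and scoop_bowl below 0.045 m or distance between each of ball1, ball2, ball4 and scoop_bowl below 0.045 m or distance between each of ball1, ball2, ball5 and scoop_bowl below 0.045 m or distance between each of ball1, ball3, ball4 and scoop_bowl below 0.045 m or distance between each of ball1, ball3, ball5 and scoop_bowl below 0.045 m or distance between each of ball1, ball4, ball5 and scoop_bowl below 0.045 m or distance between each of ball2, ball3, ball4 and scoop_bowl below 0.045 m or distance between each of ball2, ball3, ball5 and scoop_bowl below 0.045 m or distance between each of ball2, ball4, ball5 and scoop_bowl below 0.045 m or distance between each of ball3, ball4, ball5 and scoop_bowl below 0.045 m) and (distance between ball0 and scoop_bowl below 0.045 m or (x of ball0 in the frame of tray between -0.116 and 0.116 m and y of ball0 in the frame of tray between -0.056 and 0.056 m and z of ball0 in the frame of tray below 0.06 m)) and (distance between ball1 and scoop_bowl below 0.045 m or (x of ball1 in the frame of tray between -0.116 and 0.116 m and y of ball1 in the frame of tray between -0.056 and 0.056 m and z of ball1 in the frame of tray below 0.06 m)) and (distance between ball2 and scoop_bowl below 0.045 m or (x of ball2 in the frame of tray between -0.116 and 0.116 m and y of ball2 in the frame of tray between -0.056 and 0.056 m and z of ball2 in the frame of tray below 0.06 m)) and (distance between ball3 and scoop_bowl below 0.045 m or (x of ball3 in the frame of tray between -0.116 and 0.116 m and y of ball3 in the frame of tray between -0.056 and 0.056 m and z of ball3 in the frame of tray below 0.06 m)) and (distance between ball4 and scoop_bowl below 0.045 m or (x of ball4 in the frame of tray between -0.116 and 0.116 m and y of ball4 in the frame of tray between -0.056 and 0.056 m and z of ball4 in the frame of tray below 0.06 m)) and (distance between ball5 and scoop_bowl below 0.045 m or (x of ball5 in the frame of tray between -0.116 and 0.116 m and y of ball5 in the frame of tray between -0.056 and 0.056 m and z of ball5 in the frame of tray below 0.06 m)) and horizontal distance between scoop_lip and jar_mouth below 0.02 m and z of scoop_lip in the frame of jar_mouth between 0.004 and 0.04 m and contact force between the fingers and scoop above 1 N and linear speed of scoop below 0.03 m/s and contact force between scoop and jar below 0.1 N and contact force between scoop and balance below 0.1 N and contact force between scoop and rack below 0.1 N and contact force between scoop and bottle0 below 0.1 N and contact force between scoop and bottle1 below 0.1 N and contact force between scoop and bottle2 below 0.1 N and contact force between scoop and tray below 0.1 N); the arm keeps its last pose, push and grip.
It fails at once if the jar or the balance is touched (over 0.5 N) by the scoop or the robot (contact force between any of scoop, the fingers, the arm and jar above 0.5 N or contact force between any of scoop, the fingers, the arm and balance above 0.5 N).
It fails at once if the jar is shifted by more than 10 mm (distance of jar from where it was at the start of the episode above 0.01 m).
It fails at once if a bottle or the jar's lid is shifted by more than 20 mm or a bottle tipped (distance of any of bottle0, bottle1, bottle2, jar_lid from where it was at the start of the episode above 0.02 m or angle between any of bottle0, bottle1, bottle2's own z axis and vertical above 0.25 rad).
It also fails if it takes over 58 s, if anything falls off the work surface, if the arm or the gripper's body presses on something with over 40 N, if the wrist force passes 120 N, or if a joint passes its speed limit or range.

## Robot

A 6-joint arm with a two-finger parallel gripper is mounted at the origin on the work surface. World frame = base frame: x ahead of the robot, y to its left, z up, the work surface at z = 0. Lengths are in mm, angles in rad, forces in N, time in s.
With the tool pointing down it reaches from about 350 to 775 mm from the base axis. Payload 7.3 kg.
Tool frame: the origin (TCP) lies on the mounting face of the last link; the fingertips stand 178 mm ahead of it and the grasp point (between the pads) lies 159 mm ahead of it; z points along the fingers, y is the line along which they close (so a half turn about z gives the same grasp; the last joint's range is limited). The gripper opens to 92 mm and grips with 3 to 60 N. Pads are 19 mm wide; open, the fingers measure 130 mm over their backs; the gripper's body (75 mm by 190 mm) begins 47 mm behind the grasp point.
Start: joints at [-1.438, 0.342, 1.524, -0, 1.275, -0.146], TCP at [144.501, -504.725, 404.741] pointing down, gripper open.
Joint ranges: [-2.53, 2.53], [-0.77, 2.02], [0.04, 2.7], [-1, 4.14], [0.28, 2.66], [-3.11, 3.11]. Speed limits (rad/s): [2.57, 2.57, 3.14, 3.14, 3.14, 3.14].

## Interface

Orientations are given as [roll, pitch, yaw] about the fixed x, y, z axes, in that order (R = Rz(yaw) Ry(pitch) Rx(roll)).
In Python, from plant import bot gives the robot as it stands.
- The arm moves only by the shell command python3 shift.py FILE, which reads ROWS from the file FILE. ROWS is a JSON list that holds a single list of rows (three levels of brackets), with 1 to 5 rows, each of 5 numbers: the finger opening in mm, then dx, dy, dz in mm, then a turn about the tool's z in rad; each row is the pose to reach, as a shift and turn from the pose commanded when the command began, along the tool's axes at that moment; what a row does not reach only later rows make up. A row lasts 1/8 s, in which the tool goes at most 62.5 mm and 0.188 rad, less where a joint would pass 70% of its speed; a pose out of reach is approached as far as the arm can. The fingers move at their own pace and stop on an object; the grip force is fixed at half the most. Time passes only in rows, so rows that do not move let the fingers close. It prints the time, the measured TCP pose, the force, the opening and the grip force at its end. Input that does not fit is refused with a message, and nothing moves.
- bot.get_obs(): the state, without advancing time (a new reading comes with each control period).
- bot.capture(name): name is "scene" or "side" or "wrist"; returns a dict with "color" (384x512x3 uint8, red, green, blue), "K" (3x3 intrinsics, pixels), "R" (3x3) and "t" (3): a world point X has camera coordinates R X + t. Camera axes: x right, y down, z forward; pixel columns grow to the right and rows downward; lengths in mm; the calibration is good to about 2 mm. A picture is of the moment at which its call begins. There is no depth.
- bot.close_job(): hands the job in; it is judged then, once.
The state is a dict: "time": time; "joint_positions": joint angles; "dq": joint speeds; "tau": joint torques, N m; "tool_pos": TCP position; "tcp_rot": TCP orientation; "contact_force": force on the tool from outside, world axes, zero at the start; "moment": the same for the moment, N m; "grip_width": finger opening in mm; "finger_force": force on a finger pad.
Only numpy, scipy, OpenCV 4.12 (cv2) and the standard library are available. Lean on these libraries where they do the work, as an engineer would, in place of code of your own. Each camera call takes 0.05 s, during which the arm holds its last target. There are 200 camera calls.

## Working session

There is one attempt and no reset: what is moved stays moved. The work goes in short steps, Python scripts to look and compute and a shell command to move; the robot and the scene stay as the last step left them, time stands still between calls to the robot, and variables do not carry over. Pictures are saved under pics/ and viewed, at most 10 in all, crops included, and the job is handed in when it is done.

```bash
ls; mkdir -p pics; python3 - <<'E'
from plant import bot
import cv2,numpy as np
o=bot.get_obs();print(o['time'],o['tool_pos'],o['tcp_rot'],o['grip_width'])
a=[]
for n in("scene","side"):
    c=bot.capture(n);np.savez(f'pics/{n}0.npz',**c);cv2.imwrite(f'pics/{n}0.png',c['color'][:,:,::-1]);print(n,c['K'].round(1).tolist(),(-c['R'].T@c['t']).round(),c['R'].round(2).tolist())
E
```

```text
pics
plant.py
shift.py
0.0 [ 144.48025022 -504.58951408  404.04805568] [-3.14007525e+00 -2.31596077e-04  2.78748993e-01] 91.95640332460897
scene [[439.8, 0.0, 252.9], [0.0, 439.8, 190.2], [0.0, 0.0, 1.0]] [1289.  325.  975.] [[-0.45, 0.89, 0.01], [0.68, 0.35, -0.65], [-0.58, -0.29, -0.76]]
side [[349.5, 0.0, 257.4], [0.0, 349.5, 186.4], [0.0, 0.0, 1.0]] [ 279. -530.  568.] [[0.84, -0.55, -0.01], [-0.32, -0.48, -0.81], [0.44, 0.68, -0.58]]
```

View pics/scene0.png

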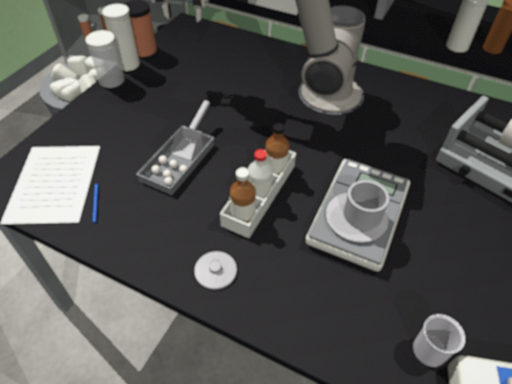

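View pics/side0.png

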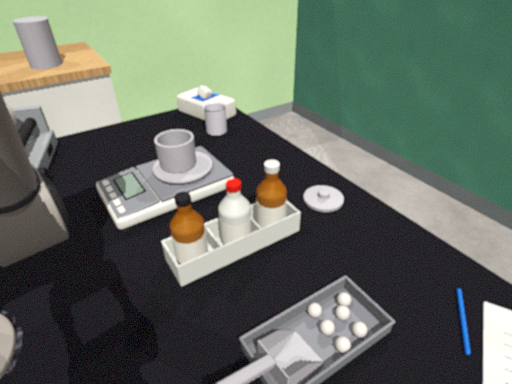

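The scene view shows the tray at about (177,158) with the scoop handle towards the robot. The rack is at (260,190), the jar on the balance at (367,205) and the lid at (216,270). The side view shows the tray at (318,335) with six balls at its far end, and the jar's mouth at (175,138). I'll enlarge the parts that matter.

```bash
cat > h.py <<'E'
import numpy as np,cv2
def ray(c,uv,z):
    uv=np.atleast_2d(np.array(uv,float));d=(np.c_[uv,np.ones(len(uv))]@np.linalg.inv(c['K']).T)@c['R']
    o=-c['R'].T@c['t'];return o+d*((z-o[2])/d[:,2])[:,None]
def proj(c,X):
    p=(np.atleast_2d(X)@c['R'].T+c['t'])@c['K'].T;return p[:,:2]/p[:,2:]
def crop(im,x0,y0,x1,y1,s):
    return cv2.resize(im[y0:y1,x0:x1],None,fx=s,fy=s,interpolation=cv2.INTER_CUBIC)
E
python3 - <<'E'
from h import *
s=np.load('pics/scene0.npz');d=np.load('pics/side0.npz')
M=np.zeros((600,800,3),np.uint8)
def put(a,x,y):M[y:y+a.shape[0],x:x+a.shape[1]]=a
put(crop(d['color'],215,270,400,384,3),0,0)
put(crop(s['color'],132,95,220,195,2.6),560,0)
put(crop(d['color'],140,120,240,200,3),0,345)
put(crop(s['color'],320,165,410,250,3),310,345)
put(crop(s['color'],220,120,300,240,2.0),600,345)
cv2.imwrite('pics/m1.png',M[:,:,::-1])
# balls
for n,c,(x0,y0,x1,y1) in(('side',d,(230,280,400,384)),('scene',s,(135,120,220,195))):
    m=(c['color'].min(2)>185).astype(np.uint8);mm=np.zeros_like(m);mm[y0:y1,x0:x1]=m[y0:y1,x0:x1]
    k,l,st,ce=cv2.connectedComponentsWithStats(mm)
    for i in range(1,k):
        if st[i,4]>8:print(n,st[i,2:5],ce[i].round(1),ray(c,ce[i],15.5)[0].round())
E
```

```text
side [ 14  27 263] [343.9 305.3] [ 625. -282.   16.]
side [ 13  14 132] [315.1 309.2] [ 576. -259.   16.]
side [ 13  15 148] [327.8 326.4] [ 571. -298.   16.]
side [ 14  15 151] [360.1 328.3] [ 615. -331.   16.]
side [  92   52 1535] [278.4 357.5] [ 467. -295.   16.]
side [ 13  15 152] [343.3 343.2] [ 572. -335.   16.]
scene [ 8  8 33] [193.4 123.6] [ 384. -339.   15.]
scene [ 20  15 148] [185.8 151.9] [ 508. -290.   15.]
scene [ 6  5 25] [161.8 158. ] [ 564. -341.   16.]
scene [ 6  6 29] [172.4 161.6] [ 562. -303.   15.]
scene [ 6  6 27] [154.6 167.7] [ 607. -337.   16.]
scene [ 6  5 27] [182.4 167.1] [ 567. -264.   16.]
scene [ 7  6 31] [165.9 171.7] [ 606. -298.   16.]
scene [ 7  5 29] [167.2 179.1] [ 628. -278.   16.]
```

View pics/m1.png

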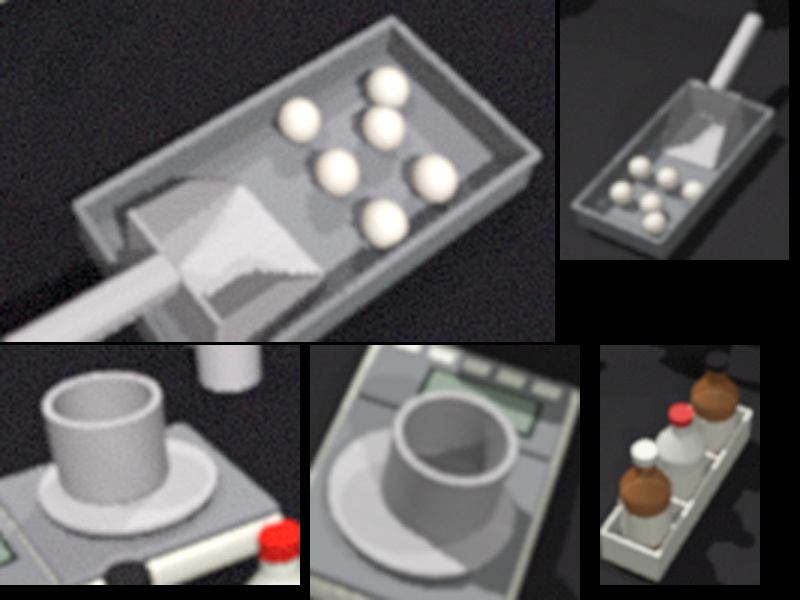

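```bash
python3 - <<'E'
from h import *
s=np.load('pics/scene0.npz');d=np.load('pics/side0.npz')
D=lambda x,y,y0=0,ox=215,oy=270:(x/3+ox,(y-y0)/3+oy)
S=lambda x,y:((x-560)/2.6+132,y/2.6+95)
print('tray side',ray(d,[D(75,205),D(391,16),D(541,155)],30).round(1).tolist())
print('tray scene',ray(s,[S(573,210),S(694,84),S(772,112)],30).round(1).tolist())
print('jar',ray(d,D(103,399,345,140,120),148).round(1),ray(s,D(456-310,439,345,320,165),148).round(1))
print('lip corners side',ray(d,[D(243,187),D(322,272)],4).round(1).tolist())
print('lip scene',ray(s,[S(665,152),S(715,169)],4).round(1).tolist())
print('back top side',ray(d,[D(130,211),D(222,325)],53).round(1).tolist())
print('handle end scene', ray(s,[S(753,16)],82).round(1))
print('handle joint', ray(s,[S(714,86)],53).round(1),ray(d,D(178,268),57).round(1))
print('rack scene corners top',ray(s,[(220+(602-600)/2,120+(525-345)/2),(220+(752-600)/2,120+(407-345)/2)],55).round(1).tolist())
# bottle caps
print(ray(s,[(220+59,120+8)],175),ray(s,[(220+40,120+35)],165),ray(s,[(220+22,120+52)],180))
E
```

```text
tray side [[428.5, -239.9, 30.0], [667.5, -240.7, 30.0], [666.1, -361.0, 30.0]]
tray scene [[667.3, -353.5, 30.0], [427.4, -347.4, 30.0], [427.3, -236.4, 30.0]]
jar [[539.7 267.1 148. ]] [[542.4 276.3 148. ]]
lip corners side [[523.4, -270.6, 4.0], [527.8, -334.0, 4.0]]
lip scene [[523.2, -330.7, 4.0], [520.1, -262.3, 4.0]]
back top side [[444.4, -271.2, 53.0], [449.1, -343.9, 53.0]]
handle end scene [[ 334.3 -313.6   82. ]]
handle joint [[ 440.4 -307.7   53. ]] [[ 446.4 -311.5   57. ]]
rack scene corners top [[682.7, -64.5, 55.0], [386.6, 25.2, 55.0]]
[[443.15030119 -11.87817934 175.        ]] [[551.00630795 -16.52408092 165.        ]] [[638.09523044 -23.68054898 180.        ]]
```

The crops give these positions in mm:

| Item | Position |
|---|---|
| Tray centre | about (547,-297), yaw about 0 |
| Scoop | origin about (483,-302), yaw about 0.08, so the grip point is at about (398,-309) |
| Jar mouth | about (541,272) |
| Rack | around y=-20 |

Next I move above the scoop and measure again with the wrist camera.

```bash
cat >> h.py <<'E'
def go(bot,x,y,z,yaw=None):
    """shift in tool axes to bring the TCP to x,y,z (tool down), plus turn about tool z"""
    from scipy.spatial.transform import Rotation as Ro
    o=bot.get_obs();R=Ro.from_euler('xyz',o['tcp_rot']).as_matrix()
    print('t',o['time'],'pos',o['tool_pos'].round(1),'rot',o['tcp_rot'].round(3),'w',round(o['grip_width'],1),'F',o['contact_force'].round(1))
    print('shift',(R.T@(np.array([x,y,z])-o['tool_pos'])).round(1),'turn',None if yaw is None else round(o['tcp_rot'][2]-yaw,3))
E
echo '[[[92, 59, -24, 0, 0], [92, 118, -47, 0, 0], [92, 177, -71, 0, 0], [92, 237, -95, 0, 0], [92, 297, -119, 0, 0.1]]]' > mv.in && python3 shift.py mv.in
echo '[[[92, 0, 0, 0, 0], [92, 0, 0, 0, 0], [92, 0, 0, 0, 0]]]' > mv.in && python3 shift.py mv.in
python3 - <<'E'
from h import *
from plant import bot
go(bot,398,-309,405,0.08)
c=bot.capture('wrist');np.savez('pics/w1.npz',**c);cv2.imwrite('pics/w1.png',c['color'][:,:,::-1])
print((-c['R'].T@c['t']).round(),c['K'].round())
E
```

```text
time: 0.72
tool_pos: [392.7, -311.6, 404.6]
tcp_rot: [-3.141, 0.0, 0.176]
contact_force: [-0.1, -1.1, -0.6]
grip_width: 91.8
finger_force: 0.0
time: 1.1
tool_pos: [390.4, -314.1, 404.6]
tcp_rot: [-3.141, 0.001, 0.177]
contact_force: [0.1, 0.6, -0.5]
grip_width: 92.2
finger_force: 0.0
t 1.1 pos [ 390.4 -314.1  404.6] rot [-3.141e+00  1.000e-03  1.770e-01] w 92.2 F [ 0.1  0.6 -0.5]
shift [ 8.4 -3.7 -0.4] turn 0.097
[ 471. -300.  384.] [[308.   0. 252.]
 [  0. 308. 191.]
 [  0.   0.   1.]]
```

View pics/w1.png

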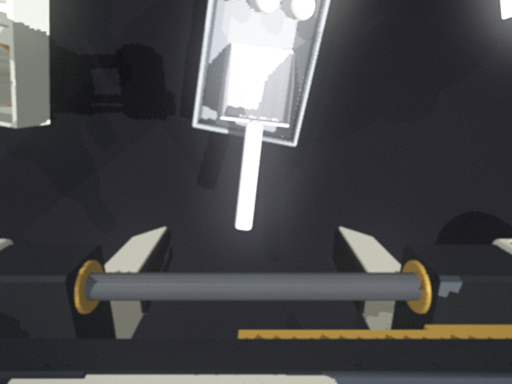

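The wrist view shows the handle running from (254,124) to its end at (244,228). The tray's near rim corners are at (194,126) and (296,145), and two balls show at the top edge.

```bash
python3 - <<'E'
from h import *
c=dict(np.load('pics/w1.npz'))
g=c['color'].min(2);
m=(g>215).astype(np.uint8);m[:128]=0;m[235:]=0;m[:,:225]=0;m[:,275:]=0
ys,xs=np.nonzero(m);
for r in (140,160,180,200,220):
    q=xs[ys==r];print(r,q.min(),q.max(),end=' ')
    s=-40-(115*np.cos(.26))*(r-124)/104; z=3+46+8+(-40-s)*np.tan(.262)
    print(ray(c,[(q.min()+q.max())/2,r],z).round(1))
print('end',ray(c,[244.5,229],3+46+115*np.sin(.262)+8).round(1))
print('near corners',ray(c,[(193.5,126),(296,145.5)],30).round(1).tolist())
print('sides',ray(c,[(212,0),(329,0)],30).round(1).tolist())
print('lip corners',ray(c,[(229,45),(292,50)],4).round(1).tolist(),'back',ray(c,[(221,120),(288,125)],53).round(1).tolist())
E
```

```text
140 245 261 [[ 427.3 -308.3   61.6]]
160 243 258 [[ 407.1 -309.3   67.3]]
180 241 256 [[ 387.  -310.8   73. ]]
200 238 254 [[ 366.7 -311.8   78.8]]
220 236 252 [[ 346.4 -313.3   84.5]]
end [[ 337.3 -315.4   86.8]]
near corners [[426.6, -240.2, 30.0], [425.6, -359.1, 30.0]]
sides [[554.2, -243.4, 30.0], [575.2, -359.7, 30.0]]
lip corners [[519.6, -264.3, 4.0], [527.2, -335.3, 4.0]] back [[440.8, -271.7, 53.0], [448.2, -342.1, 53.0]]
```

```bash
echo '[[[92, 9, -2.6, 40, 0.1], [92, 9, -2.6, 85, 0.1], [92, 9, -2.6, 125, 0.1], [92, 9, -2.6, 160, 0.1], [92, 9, -2.6, 184.5, 0.1]]]' > mv.in && python3 shift.py mv.in
echo '[[[60, 0, 0, 0, 0], [30, 0, 0, 0, 0], [10, 0, 0, 0, 0], [10, 0, 0, 0, 0], [10, 0, 0, 0, 0]]]' > mv.in && python3 shift.py mv.in
echo '[[[10, 0, 0, 0, 0], [10, 0, 0, 0, 0], [10, 0, 0, 0, 0]]]' > mv.in && python3 shift.py mv.in
python3 - <<'E'
from h import *
from plant import bot
go(bot,398.8,-312,220,-0.01)
for n in('wrist','side'):
    c=bot.capture(n);cv2.imwrite(f'pics/{n}2.png',c['color'][:,:,::-1])
E
python3 -c "
import cv2,numpy as np
cv2.imwrite('pics/m2.png',np.hstack([cv2.imread('pics/wrist2.png')[:,60:440],cv2.imread('pics/side2.png')[:,100:]]))"
```

```text
time: 1.78
tool_pos: [398.6, -309.9, 218.7]
tcp_rot: [-3.14, 0.001, 0.077]
contact_force: [-0.2, -0.1, 0.1]
grip_width: 92.0
finger_force: 0.0
time: 2.4
tool_pos: [399.9, -309.0, 220.7]
tcp_rot: [3.141, -0.001, 0.079]
contact_force: [-0.3, 0.4, -0.3]
grip_width: 46.4
finger_force: 0.0
time: 2.78
tool_pos: [399.8, -309.0, 220.2]
tcp_rot: [3.142, 0.0, 0.079]
contact_force: [0.1, -0.2, -0.7]
grip_width: 17.9
finger_force: 29.9
t 2.775 pos [ 399.8 -309.   220.2] rot [3.142 0.    0.079] w 17.9 F [ 0.1 -0.2 -0.7]
shift [-1.2  2.9  0.2] turn 0.089
```

View pics/m2.png

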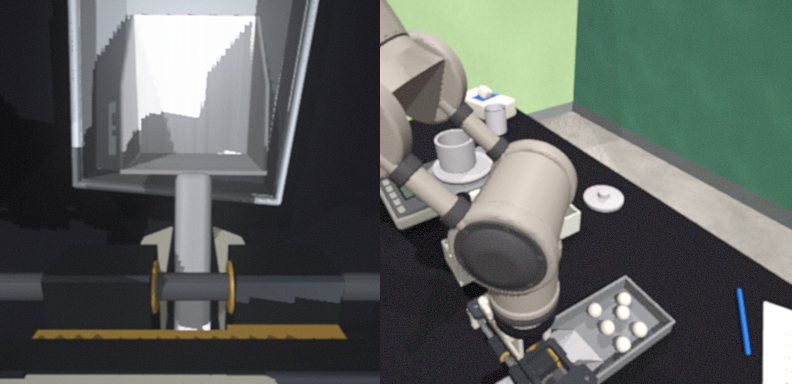

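The fingers hold the handle (17.9 mm, 30 N), and the balls are clear ahead of the scoop. Next I align the scoop with the tray and push slowly.

```bash
echo '[[[10, 0, 1, 0, 0.03], [10, 0, 2, 0, 0.06], [10, 0, 3, 0, 0.09], [10, 5, 3, 0, 0.09], [10, 10, 3, 0, 0.09]]]' > mv.in && python3 shift.py mv.in
echo '[[[10, 5, 0, 0, 0], [10, 10, 0, 0, 0], [10, 15, 0, 0, 0], [10, 20, 0, 0, 0], [10, 25, 0, 0, 0]]]' > mv.in && python3 shift.py mv.in
echo '[[[10, 5, 0, 0, 0], [10, 10, 0, 0, 0], [10, 15, 0, 0, 0], [10, 20, 0, 0, 0], [10, 25, 0, 0, 0]]]' > mv.in && python3 shift.py mv.in
python3 - <<'E'
from h import *
from plant import bot
go(bot,530,-312,220,-0.01)
c=bot.capture('wrist');np.savez('pics/w3.npz',**c);d=bot.capture('scene');np.savez('pics/s3.npz',**d)
cv2.imwrite('pics/m3.png',np.hstack([c['color'][:,60:440],crop(d['color'],110,90,240,230,2.74)[:384]])[:,:,::-1])
E
```

```text
time: 3.5
tool_pos: [410.3, -311.2, 220.2]
tcp_rot: [3.141, -0.0, -0.011]
contact_force: [0.2, 0.1, 1.0]
grip_width: 18.1
finger_force: 29.9
time: 4.12
tool_pos: [435.3, -311.5, 220.2]
tcp_rot: [3.141, -0.0, -0.011]
contact_force: [-1.4, 0.5, -0.1]
grip_width: 17.4
finger_force: 29.9
time: 4.75
tool_pos: [460.3, -311.8, 220.2]
tcp_rot: [3.142, 0.0, -0.011]
contact_force: [-1.2, -0.9, -0.3]
grip_width: 17.7
finger_force: 29.9
t 4.75 pos [ 460.3 -311.8  220.2] rot [ 3.142  0.    -0.011] w 17.7 F [-1.2 -0.9 -0.3]
shift [69.7 -0.6  0.2] turn -0.001
```

View pics/m3.png

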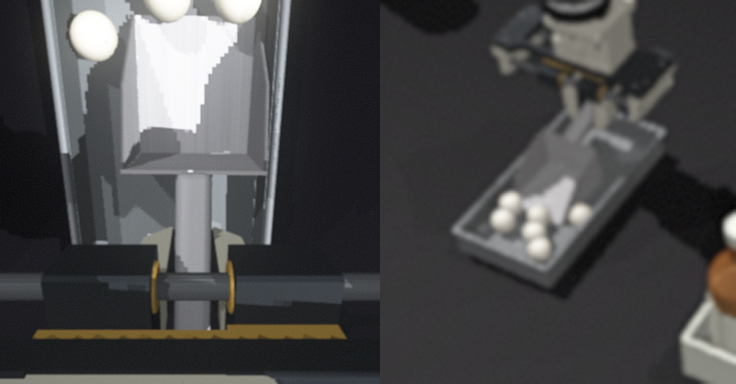

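The scoop has reached the first two balls, and ball D at wrist-crop (92,36) passes freely on the left as planned. I carry on to the far wall.

```bash
echo '[[[10, 5, 0, 0, 0], [10, 10, 0, 0, 0], [10, 15, 0, 0, 0], [10, 20, 0, 0, 0], [10, 25, 0, 0, 0]]]' > mv.in && python3 shift.py mv.in
echo '[[[10, 5, 0, 0, 0], [10, 10, 0, 0, 0], [10, 15, 0, 0, 0], [10, 20, 0, 0, 0], [10, 25, 0, 0, 0]]]' > mv.in && python3 shift.py mv.in
echo '[[[10, 4, 0, 0, 0], [10, 7, 0, 0, 0], [10, 10, 0, 0, 0], [10, 13, 0, 0, 0], [10, 15, 0, 0, 0]]]' > mv.in && python3 shift.py mv.in
python3 - <<'E'
from h import *
from plant import bot
go(bot,530,-312,220,-0.01)
c=bot.capture('wrist');np.savez('pics/w4.npz',**c);d=bot.capture('scene');np.savez('pics/s4.npz',**d)
cv2.imwrite('pics/m4.png',np.hstack([c['color'][:,60:440],crop(d['color'],110,90,240,230,2.74)[:384]])[:,:,::-1])
E
```

```text
time: 5.48
tool_pos: [485.3, -312.1, 220.2]
tcp_rot: [3.142, -0.0, -0.011]
contact_force: [0.3, -0.0, 0.1]
grip_width: 18.1
finger_force: 29.9
time: 6.1
tool_pos: [510.3, -312.4, 220.2]
tcp_rot: [3.141, -0.0, -0.011]
contact_force: [0.1, -0.0, 0.3]
grip_width: 17.8
finger_force: 29.9
time: 6.72
tool_pos: [525.2, -312.5, 220.2]
tcp_rot: [3.141, -0.0, -0.011]
contact_force: [-0.4, 0.6, 1.3]
grip_width: 17.5
finger_force: 29.9
t 6.725 pos [ 525.2 -312.5  220.2] rot [ 3.141 -0.    -0.011] w 17.5 F [-0.4  0.6  1.3]
shift [ 4.8 -0.6  0.2] turn -0.001
```

View pics/m4.png

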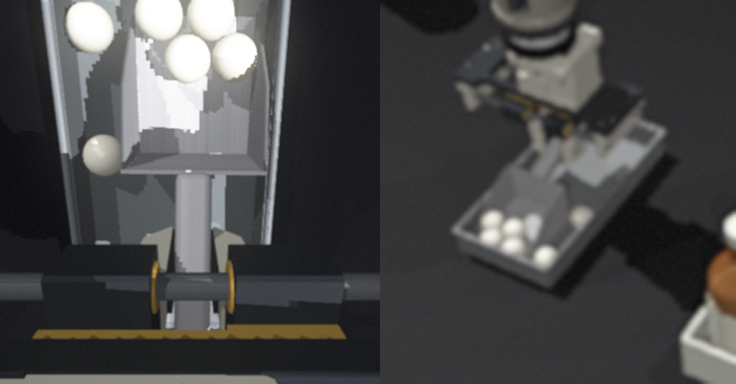

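Four balls are in the bowl, one is ahead on the left at (90,27), and one is beside the bowl at (103,155). I close the last few millimetres to the wall, then press the grip down and back so the bowl pivots on its rear edge and tips backwards.

```bash
echo '[[[10, 2, 0, 0, 0], [10, 4, 0, 0, 0], [10, 5, 0, 0, 0], [10, 6, 0, 0, 0], [10, 6, 0, 0, 0]]]' > mv.in && python3 shift.py mv.in
echo '[[[10, -2, 0, 2, 0], [10, -4.5, 0, 4.5, 0], [10, -7, 0, 7, 0], [10, -9.5, 0, 9.5, 0], [10, -12.5, 0, 12.5, 0]]]' > mv.in && python3 shift.py mv.in
echo '[[[10, 0, 0, 0, 0], [10, 0, 0, 0, 0], [10, 0, 0, 0, 0]]]' > mv.in && python3 shift.py mv.in
python3 - <<'E'
from h import *
from plant import bot
go(bot,530,-312,220,-0.01)
c=bot.capture('wrist');d=bot.capture('scene')
cv2.imwrite('pics/m5.png',np.hstack([c['color'][:,60:440],crop(d['color'],110,90,240,230,2.74)[:384]])[:,:,::-1])
E
```

```text
time: 7.45
tool_pos: [531.1, -312.6, 220.2]
tcp_rot: [3.141, -0.0, -0.011]
contact_force: [-0.0, 0.1, 0.1]
grip_width: 17.8
finger_force: 29.9
time: 8.07
tool_pos: [519.0, -312.7, 208.9]
tcp_rot: [3.14, -0.003, -0.011]
contact_force: [1.1, -0.1, 4.9]
grip_width: 17.8
finger_force: 30.0
time: 8.45
tool_pos: [518.7, -312.7, 208.4]
tcp_rot: [3.14, -0.001, -0.011]
contact_force: [-1.1, -0.9, 5.1]
grip_width: 17.4
finger_force: 30.0
t 8.45 pos [ 518.7 -312.7  208.4] rot [ 3.14e+00 -1.00e-03 -1.10e-02] w 17.4 F [-1.1 -0.9  5.1]
shift [ 11.3  -0.9 -11.5] turn -0.001
```

View pics/m5.png

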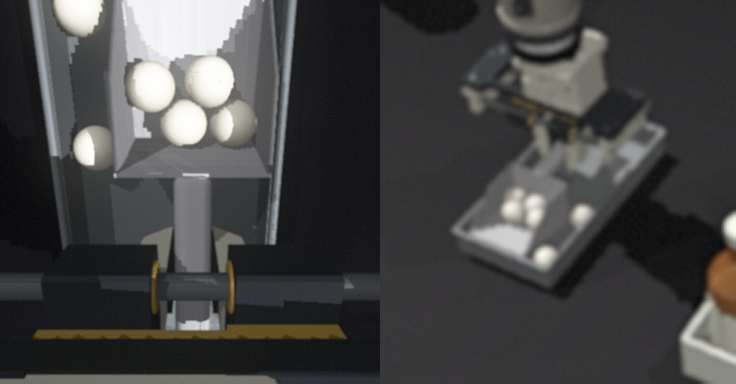

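Tilted well: four balls sit at the back of the bowl and two stay in the tray, at (80,15) and (95,148). Now I lift slowly.

```bash
echo '[[[10, 0, 0, -2, 0], [10, 0, 0, -6, 0], [10, 0, 0, -12, 0], [10, 0, 0, -20, 0], [10, 0, 0, -30, 0]]]' > mv.in && python3 shift.py mv.in
echo '[[[10, 0, 0, -12, 0], [10, 0, 0, -24, 0], [10, 0, 0, -36, 0], [10, 0, 0, -48, 0], [10, 0, 0, -60, 0]]]' > mv.in && python3 shift.py mv.in
echo '[[[10, 0, 0, -12, 0], [10, 0, 0, -24, 0], [10, 0, 0, -36, 0], [10, 0, 0, -44, 0], [10, 0, 0, -50, 0]]]' > mv.in && python3 shift.py mv.in
python3 - <<'E'
from h import *
from plant import bot
go(bot,420,-312,444,-0.01)
c=bot.capture('wrist');d=bot.capture('side');s=bot.capture('scene');np.savez('pics/d6.npz',**d)
cv2.imwrite('pics/m6.png',np.hstack([crop(c['color'],120,0,380,384,1),crop(d['color'],200,130,430,384,1.512)[:384],crop(s['color'],130,60,250,230,2.26)[:384]])[:,:800,::-1])
E
```

```text
time: 9.18
tool_pos: [518.4, -312.4, 238.3]
tcp_rot: [-3.142, 0.0, -0.011]
contact_force: [-0.1, 0.5, -3.1]
grip_width: 17.4
finger_force: 30.0
time: 9.8
tool_pos: [518.5, -312.4, 298.6]
tcp_rot: [3.141, -0.0, -0.011]
contact_force: [0.4, 0.8, -2.3]
grip_width: 17.8
finger_force: 30.0
time: 10.42
tool_pos: [518.5, -312.4, 348.2]
tcp_rot: [3.141, -0.0, -0.011]
contact_force: [0.1, -0.0, -2.4]
grip_width: 17.5
finger_force: 30.0
t 10.425 pos [ 518.5 -312.4  348.2] rot [ 3.141 -0.    -0.011] w 17.5 F [ 0.1 -0.  -2.4]
shift [-98.5   0.7 -95.8] turn -0.001
```

View pics/m6.png

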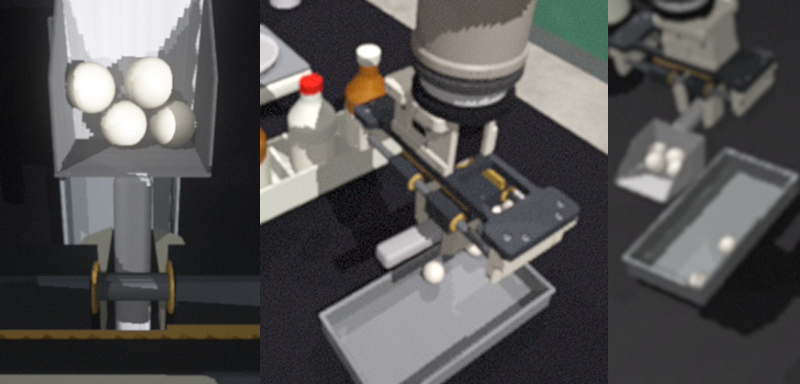

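The scoop holds its tilt with four balls in it, and both other balls are in the tray. Next I pull back and rise, then cross over the bottles.

```bash
echo '[[[10, -4, 0, -4, 0], [10, -12, 0, -12, 0], [10, -24, 0, -24, 0], [10, -38, 0, -38, 0], [10, -54, 0, -52, 0]]]' > mv.in && python3 shift.py mv.in
echo '[[[10, -16, 0, -12, 0], [10, -30, 0, -20, 0], [10, -42, 0, -26, 0], [10, -52, 0, -29, 0], [10, -57, 0, -30, 0]]]' > mv.in && python3 shift.py mv.in
echo '[[[10, 0, -4, 0, 0], [10, 0, -10, 0, 0], [10, 0, -18, 0, 0], [10, 0, -28, 0, 0], [10, 0, -40, 0, 0]]]' > mv.in && python3 shift.py mv.in
for i in 1; do echo '[[[10, 0, -14, 0, 0], [10, 0, -28, 0, 0], [10, 0, -42, 0, 0], [10, 0, -56, 0, 0], [10, 0, -70, 0, 0]]]' > mv.in && python3 shift.py mv.in; done
echo '[[[10, 0, -14, 0, 0], [10, 0, -28, 0, 0], [10, 0, -42, 0, 0], [10, 0, -56, 0, 0], [10, 0, -70, 0, 0]]]' > mv.in && python3 shift.py mv.in | head -3
echo '[[[10, 0, -14, 0, 0], [10, 0, -28, 0, 0], [10, 0, -42, 0, 0], [10, 0, -56, 0, 0], [10, 0, -70, 0, 0]]]' > mv.in && python3 shift.py mv.in | head -3
python3 - <<'E'
from h import *
from plant import bot
go(bot,406,150,430,-0.01)
c=bot.capture('wrist')['color'];m=(c[:165,150:370].min(2)>200)
print(m.sum())
E
```

```text
time: 11.2
tool_pos: [463.3, -311.8, 401.1]
tcp_rot: [3.141, -0.001, -0.011]
contact_force: [0.8, -0.1, -1.2]
grip_width: 17.8
finger_force: 30.0
time: 11.82
tool_pos: [406.9, -311.2, 429.7]
tcp_rot: [-3.141, 0.0, -0.011]
contact_force: [0.2, -0.6, -1.6]
grip_width: 17.7
finger_force: 30.0
time: 12.45
tool_pos: [408.0, -270.3, 429.7]
tcp_rot: [-3.142, 0.0, -0.011]
contact_force: [-0.5, -0.1, -1.7]
grip_width: 17.4
finger_force: 30.0
time: 13.08
tool_pos: [408.7, -200.2, 429.8]
tcp_rot: [3.141, -0.0, -0.011]
contact_force: [0.4, -0.5, -1.8]
grip_width: 17.6
finger_force: 30.0
time: 13.7
tool_pos: [409.5, -130.3, 429.7]
tcp_rot: [3.142, -0.0, -0.011]
time: 14.32
tool_pos: [410.3, -60.2, 429.7]
tcp_rot: [3.141, -0.0, -0.011]
t 14.325 pos [410.3 -60.2 429.7] rot [ 3.141 -0.    -0.011] w 17.3 F [-0.6 -1.  -3.1]
shift [  -6.6 -210.2   -0.3] turn -0.001
10933
```

```bash
echo '[[[10, 0, -14, 0, 0], [10, 0, -28, 0, 0], [10, 0, -42, 0, 0], [10, 0, -56, 0, 0], [10, 0, -70, 0, 0]]]' > mv.in && python3 shift.py mv.in | head -3
echo '[[[10, 0, -14, 0, 0], [10, 0, -28, 0, 0], [10, 0, -42, 0, 0], [10, 0, -56, 0, 0], [10, 0, -70, 0, 0]]]' > mv.in && python3 shift.py mv.in | head -3
echo '[[[10, 0, -14, 0, 0], [10, 0, -28, 0, 0], [10, 0, -42, 0, 0], [10, 0, -56, 0, 0], [10, 0, -70, 0, 0]]]' > mv.in && python3 shift.py mv.in | head -3
echo '[[[10, -1, -14, 0, 0], [10, -3, -28, 0, 0], [10, -5, -42, 0, 0], [10, -7, -56, 0, 0], [10, -8, -70, 0, 0]]]' > mv.in && python3 shift.py mv.in | head -3
echo '[[[10, 0, -12, 0, 0], [10, 0, -24, 0, 0], [10, 0, -36, 0, 0], [10, 0, -45, 0, 0], [10, 0, -51, 0, 0]]]' > mv.in && python3 shift.py mv.in | head -3
echo '[[[10, 0, 0, 0, 0], [10, 0, 0, 0, 0]]]' > mv.in && python3 shift.py mv.in | head -3
python3 - <<'E'
from h import *
from plant import bot
go(bot,406,272,360,-0.01)
C={n:bot.capture(n) for n in('wrist','side','scene')}
for n in C:np.savez(f'pics/{n}7.npz',**C[n])
cv2.imwrite('pics/m7.png',np.hstack([crop(C['wrist']['color'],120,0,380,384,1),crop(C['side']['color'],110,30,250,230,1.92)[:384],crop(C['scene']['color'],310,80,430,250,2.26)[:384]])[:,:800,::-1])
E
```

```text
time: 15.0
tool_pos: [411.1, 9.8, 429.7]
tcp_rot: [3.142, -0.0, -0.011]
time: 15.62
tool_pos: [411.9, 79.7, 429.7]
tcp_rot: [3.142, -0.0, -0.011]
time: 16.25
tool_pos: [412.7, 149.7, 429.7]
tcp_rot: [3.142, 0.0, -0.011]
time: 16.88
tool_pos: [405.3, 219.8, 429.7]
tcp_rot: [3.141, -0.0, -0.011]
time: 17.5
tool_pos: [406.0, 270.4, 429.6]
tcp_rot: [3.141, 0.0, -0.011]
time: 17.75
tool_pos: [406.0, 269.7, 429.6]
tcp_rot: [3.141, 0.0, -0.011]
t 17.75 pos [406.  269.7 429.6] rot [ 3.141  0.    -0.011] w 17.8 F [ 0.8  0.2 -1.7]
shift [-0.  -2.3 69.6] turn -0.001
```

View pics/m7.png

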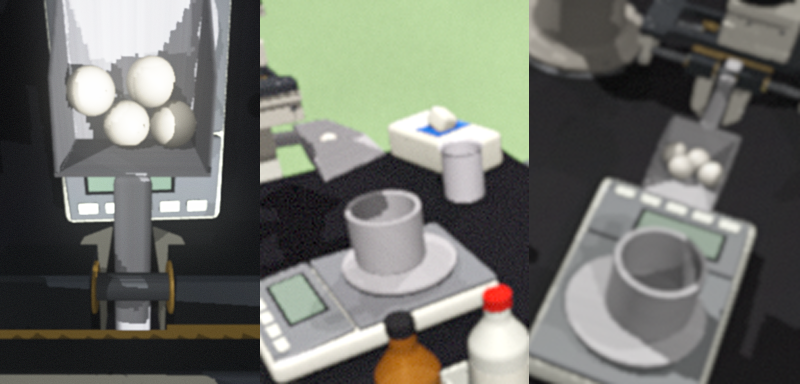

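The scoop is next to the jar with all four balls aboard. The side view shows the lip corners at (173,110) and (145,123) and the mouth at about (175,140). I'm out of pictures, so I refine the jar and lip numerically from edge profiles.

```bash
python3 - <<'E'
from h import *
for n,(x,y) in(('side',(174,138)),('scene',(368,196))):
    c=dict(np.load(f'pics/{n}0.npz'));g=c['color'].mean(2).astype(int)
    print(n,'row',x-28,g[y,x-28:x+29].tolist());print('col',y-20,g[y-20:y+24,x].tolist())
    c=dict(np.load(f'pics/{n}7.npz'));th=np.deg2rad(13.5)
    P=lambda a,z,b:[406+.997*((a+85)*np.cos(th)+(58-z)*np.sin(th)),269.7-1.4+b,429.6-159+(a+85)*np.sin(th)-(58-z)*np.cos(th)]
    print('pred lip corners',proj(c,[P(40,0,-36),P(40,0,36),P(40,0,0)]).round(1).tolist())
E
```

```text
side row 146 [33, 35, 39, 46, 34, 38, 38, 67, 143, 197, 206, 177, 139, 130, 138, 142, 151, 155, 161, 163, 167, 167, 169, 172, 172, 174, 175, 176, 177, 174, 172, 168, 169, 170, 165, 165, 163, 159, 158, 152, 154, 144, 136, 150, 182, 210, 204, 153, 79, 44, 33, 36, 38, 39, 40, 32, 35]
col 118 [26, 37, 41, 43, 33, 39, 42, 43, 37, 36, 82, 154, 196, 186, 174, 172, 171, 171, 174, 174, 177, 178, 175, 174, 178, 171, 176, 197, 214, 195, 178, 177, 177, 176, 177, 176, 175, 174, 176, 176, 172, 172, 172, 173]
pred lip corners [[174.5, 107.4], [163.4, 98.1], [168.8, 102.6]]
scene row 340 [195, 196, 196, 196, 195, 192, 177, 161, 174, 193, 185, 153, 120, 110, 112, 114, 116, 116, 116, 116, 116, 116, 115, 114, 114, 112, 114, 112, 111, 110, 108, 106, 105, 102, 99, 96, 93, 91, 96, 101, 106, 108, 111, 111, 116, 141, 179, 198, 189, 164, 141, 129, 124, 131, 144, 152, 152]
col 176 [138, 155, 160, 168, 184, 189, 167, 130, 114, 112, 114, 113, 112, 111, 111, 112, 111, 112, 112, 112, 111, 111, 108, 99, 88, 84, 86, 86, 88, 87, 86, 95, 130, 173, 185, 157, 120, 109, 110, 112, 112, 113, 114, 113]
pred lip corners [[359.1, 162.9], [389.6, 173.3], [374.2, 168.0]]
```

```bash
python3 - <<'E'
from h import *
from scipy.optimize import least_squares
a=dict(np.load('pics/side0.npz'));b=dict(np.load('pics/scene0.npz'));pa,pb=(174,138.2),(368.2,195.4)
print(ray(a,pa,148),ray(b,pb,148))
print(least_squares(lambda X:np.r_[proj(a,X)[0]-pa,proj(b,X)[0]-pb],[540,270,148]).x)
# lip corner right-hand (y-36): seen side (173.5,109.7), scene bright floor edge
a=dict(np.load('pics/side7.npz'));b=dict(np.load('pics/scene7.npz'))
g=b['color'].mean(2).astype(int)
for x in(370,375,380):print(x,g[150:190,x].tolist())
g=a['color'].mean(2).astype(int)
print(g[108,155:185].tolist(),g[110,155:185].tolist(),g[95:120,170].tolist())
E
```

```text
[[538.54823027 266.54121584 148.        ]] [[539.98640504 274.43293824 148.        ]]
[539.5515775  273.62732955 145.58252161]
370 [103, 90, 85, 84, 85, 90, 96, 100, 103, 124, 164, 194, 202, 204, 204, 203, 193, 171, 153, 157, 173, 183, 179, 157, 135, 123, 136, 155, 161, 162, 172, 179, 167, 135, 113, 111, 112, 111, 110, 109]
375 [227, 234, 229, 219, 203, 182, 157, 133, 114, 121, 159, 191, 203, 205, 205, 205, 206, 203, 189, 179, 206, 234, 239, 223, 183, 146, 129, 124, 144, 157, 162, 167, 178, 179, 158, 123, 104, 104, 104, 103]
380 [207, 206, 204, 200, 189, 173, 155, 139, 126, 123, 124, 138, 171, 198, 206, 206, 206, 207, 207, 201, 186, 171, 172, 169, 158, 151, 149, 141, 130, 135, 153, 160, 161, 161, 157, 143, 123, 107, 98, 97]
[171, 171, 173, 171, 169, 172, 170, 168, 170, 171, 169, 172, 170, 173, 175, 177, 181, 186, 188, 170, 158, 147, 138, 147, 172, 180, 180, 184, 183, 183] [171, 171, 168, 170, 169, 170, 174, 170, 173, 171, 172, 175, 175, 177, 171, 167, 160, 143, 125, 102, 77, 39, 41, 77, 121, 145, 162, 173, 174, 178] [191, 189, 189, 188, 188, 190, 188, 187, 191, 203, 214, 214, 199, 177, 173, 167, 140, 98, 54, 35, 46, 41, 32, 33, 40]
```

The jar mouth is at about (539.5,271.5), and the lip prediction agrees with the scene image to 1 px. I descend to about 25 mm above the rim.

```bash
echo '[[[10, -1, -2, 2, 0], [10, -1.5, -3, 8, 0], [10, -1.5, -3, 17, 0], [10, -1.5, -3, 27, 0], [10, -1.5, -3, 37, 0]]]' > mv.in && python3 shift.py mv.in
echo '[[[10, 0, 0, 9, 0], [10, 0, 0, 17, 0], [10, 0, 0, 24, 0], [10, 0, 0, 29, 0], [10, 0, 0, 32, 0]]]' > mv.in && python3 shift.py mv.in
echo '[[[10, 0, 0, 0, 0], [10, 0, 0, 0, 0], [10, 0, 0, 0, 0], [10, 0, 0, 0, 0]]]' > mv.in && python3 shift.py mv.in
python3 - <<'E'
from h import *
from plant import bot
go(bot,404.5,272.7,360,-0.011)
th=np.deg2rad(13.5);o=bot.get_obs()['tool_pos']
L=np.array([o[0]+135,o[1]-1.4,o[2]-159-27.2]);print('lip',L)
for n in('scene','side'):
    c=bot.capture(n);p=proj(c,[L])[0];x,y=p.round().astype(int);g=c['color'].mean(2).astype(int);print(n,p.round(1),y-10,g[y-10:y+16,x].tolist())
c=bot.capture('wrist')['color'];print((c[:165,150:370].min(2)>200).sum())
E
```

```text
time: 18.52
tool_pos: [404.5, 272.8, 391.7]
tcp_rot: [3.141, 0.001, -0.011]
contact_force: [0.0, 0.2, -1.7]
grip_width: 17.9
finger_force: 30.0
time: 19.15
tool_pos: [404.6, 272.9, 360.4]
tcp_rot: [3.141, 0.0, -0.011]
contact_force: [-0.7, -0.4, -2.2]
grip_width: 17.5
finger_force: 30.0
time: 19.65
tool_pos: [404.6, 272.9, 360.8]
tcp_rot: [-3.142, -0.0, -0.011]
contact_force: [-0.3, -0.2, -1.9]
grip_width: 18.0
finger_force: 30.0
t 19.65 pos [404.6 272.9 360.8] rot [-3.142 -0.    -0.011] w 18.0 F [-0.3 -0.2 -1.9]
shift [-0.1  0.2  0.8] turn -0.0
lip [539.56277706 271.51017087 174.61399932]
scene [369.4 187.8] 178 [114, 151, 187, 202, 205, 205, 205, 207, 205, 196, 169, 129, 109, 110, 111, 111, 111, 110, 111, 110, 106, 96, 86, 82, 84, 87]
side [172.1 128. ] 118 [32, 32, 36, 39, 43, 40, 34, 39, 36, 78, 138, 193, 222, 224, 208, 187, 174, 173, 170, 170, 171, 163, 144, 132, 114, 103]
13515
```

The lip's edge shows at row 188.2 in the scene view, against 187.8 predicted, so the lip is in place. Handing in.

```bash
python3 -c "
from plant import bot
print(bot.close_job())"
```

```text
the job is handed in; nothing more can be done
None
```

I handed the job in at about 20 s: the scoop is held still with four balls in it, its lip measured over the middle of the jar's mouth and about 26 mm above the rim. The other two balls were still in the tray when last seen, just after the lift; no verdict was returned.

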